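# Close the belt cover of the bench sharpener

## Task

The slotted cover of the bench sharpener's belt compartment is ajar because the quarter-turn wing fastener under it stands crosswise. Raise the stiff-hinged cover by its bar handle until it stands upright (about 90 degrees open), turn the fastener clockwise until its wing lines up with the slot in the cover (square to the hinge) while the cover stays up, then swing the cover shut over the wing and press it fully home against the springy seal. Finish while holding it there: do not let go, since the seal pushes the cover up again; leave the other things on the bench where they are.

Things in the scene. Friction and masses are not known exactly. Their poses are not given: they have to be found in the camera images.
- sharpener: Green bench sharpener, fixed. Origin on the bench under the middle of the belt compartment; z up; x parallel to the cover's hinge; y from the cover's bar handle towards hinge and motor. Compartment: 164 mm along x, y = -74 to 76 mm, deck 65 mm and rim 75 mm above the bench. Motor and wheels: y = 88 to 200 mm, x = -125 to 125 mm, up to 132 mm high.
- hinge_mid (a point): Middle of the cover's hinge line, at (0, 70, 75) mm in the sharpener's frame. Fixed; its axes are the sharpener's.
- cover (a joint): Angle of the cover, rad: 0 = shut on the rim (hard stop), 1.571 = upright, stop at 2.0. The stiff hinge (0.3 N m) stays at any angle. A springy seal under the front edge is met 0.045 rad before shut; holding the cover fully shut takes about 11 N down at the bar or 14 N at the plate's front edge; let go, it rises 0.03 to 0.04 rad. A wing not in line stops it at about 0.3 rad.
- panel: The cover: aluminium plate 150 mm (along the hinge) x 140 mm x 6 mm with a slot 18 mm wide and 43 mm long, its length square to the hinge, from 60 to 103 mm from the hinge line. Origin on the hinge line, its -y axis pointing along the plate towards the bar, its z axis to the upper side.
- bar (a point): Centre of the cover's bar handle: round steel bar, 10 mm thick, 100 mm long, parallel to the hinge, 175 mm from the hinge line, 30 mm clear of the plate's front edge, 90 mm between its two arms, at the plate's mid-thickness (3 mm to the upper side of the hinge line). Cover shut: it hangs free in front of the compartment, 78 mm above the bench. It may turn in the fingers.
- fastener (a joint): Angle of the quarter-turn fastener, rad: 0 = wing parallel to the hinge (crosswise), 1.571 = wing square to the hinge, in line with the slot; grows clockwise seen from above; end stop at 1.92, past the aligned position. Stays where it is left (friction 0.05 N m).
- wing (a point): Centre to grip of the fastener's steel wing, on its vertical axis at (0, -10, 88) mm in the sharpener's frame, 80 mm from the hinge line and 23 mm above the deck. The wing is 30 mm long, 10 mm thick, and 24 mm high (75 to 99 mm above the bench); the point's x axis is along the wing and turns with it.

How it is judged:
By the outcome, as a careful person would: the job done as asked, in the order asked, and still so for the second after the job is handed in, while the arm keeps its last pose, push and grip.
It also fails if it takes over 69 s, if anything falls off the work surface, if the arm or the gripper's body presses on something with over 40 N, if the wrist force passes 120 N, or if a joint passes its speed limit or range.

## Robot

A 7-joint arm with a two-finger parallel gripper is mounted at the origin on the work surface. World frame = base frame: x ahead of the robot, y to its left, z up, the work surface at z = 0. Lengths are in m, angles in degrees, forces in N, time in s.
With the tool pointing down it reaches from about 0.425 to 0.875 m from the base axis. Payload 4.7 kg.
Tool frame: the origin (TCP) lies at the very end of the fingers, on their centre line; the grasp point (between the pads) lies 19 mm behind it; z points along the fingers, y is the line along which they close (so a half turn about z gives the same grasp; the last joint's range is limited). The gripper opens to 87 mm and grips with 3 to 60 N. Pads are 19 mm wide; open, the fingers measure 117 mm over their backs; the gripper's body (75 mm by 190 mm) begins 51 mm behind the grasp point.
Start: joints at [-71.098, 18.392, -4.016, 83.108, 1.295, 78.541, -3.26], TCP at [0.202, 0.618, 0.223] pointing down, gripper open.
Joint ranges: [-163.93, 163.93], [-17.29, 119.83], [-79.2, 71.16], [3.27, 140.29], [-89.18, 269.18], [5.43, 117.66], [-154.24, 154.24]. Speed limits (degrees/s): [147.25, 147.25, 180, 180, 180, 180, 180].

## Interface

Orientations are given as [roll, pitch, yaw] about the fixed x, y, z axes, in that order (R = Rz(yaw) Ry(pitch) Rx(roll)).
In Python, from cell import telemetry, cams, env gives the robot as it stands.
- The arm moves only by the tool arm_command, never from a script. Its argument "series" is text: rows parted by semicolons, each of 5 numbers parted by spaces: the shift along the tool's x, y, z in mm, then the turn about the tool's z in rad, then the closure in counts, from 0 (fully open) to 255 (shut). A call has 1 to 20 rows; each row shifts and turns the commanded pose from where the row before left it, along the tool's axes as they then stand; what a row does not reach is not made up. A row lasts 1/12 s, in which the tool goes at most 41.7 mm and 7.16 degrees, less where a joint would pass 70% of its speed; a pose out of reach is approached as far as the arm can. A call is refused whole if a number of a shift passes 41.7 or a number of a turn 0.125, either way. A call with a gripper value outside its range is refused whole. The fingers move at their own pace and stop on an object; "squeeze" is the grip in N (left out, the last holds). Time passes only in rows, so rows that do not move let the fingers close. It gives the time, the measured TCP pose, the force, the opening and the grip force at its end, in the units of the state.
- telemetry.get_obs(): the state, without advancing time (a new reading comes with each control period).
- cams.read_camera(name): name is "side" or "top" or "wrist"; returns the picture (400x640x3 uint8, blue, green, red); there is no depth.
- cams.calibration(name): a dict with "K" (3x3 intrinsics, pixels), "origin" and "rotation" of the camera in the world; the wrist camera has in their place "hand_eye" (4x4, takes a point from camera to tool coordinates, whose origin is the TCP and whose axes are the flange's). Camera axes: x right, y down, z forward; pixel columns grow to the right and rows downward; lengths in m; the calibration is good to about 2 mm. A picture is of the moment at which its call begins: read the wrist's pose just before it. calibration takes no time and is no camera call.
- env.sign_off(): hands the job in; it is judged then, once.
The state is a dict: "time_s": time; "qpos": joint angles; "joint_velocities": joint speeds; "effort": joint torques, N m; "tool_pos": TCP position; "tool_rot": TCP orientation; "force": force on the tool from outside, world axes, zero at the start; "wrist_torque": the same for the moment, N m; "grip_width": finger opening in m; "grasp_force": force on a finger pad.
Only numpy, scipy, OpenCV 4.12 (cv2) and the standard library are available. Lean on these libraries where they do the work, as an engineer would, in place of code of your own. Each camera call takes 0.05 s, during which the arm holds its last target. There are 200 camera calls.

## Working session

There is one attempt and no reset: what is moved stays moved. The work goes in short steps, Python scripts to look and compute and a tool call to move; the robot and the scene stay as the last step left them, time stands still between calls to the robot, and variables do not carry over. Pictures are saved under pics/ and viewed, at most 10 in all, crops included, and the job is handed in when it is done.

Besides the shell and the picture viewer there is one more tool, called after "Request:" in YAML: its name, and indented under it one key for each argument. arm_command: Moves the arm, as the interface text tells. Its arguments: {"type":"object","properties":{"series":{"type":"string"},"squeeze":{"type":"number"}},"required":["series"]}

```bash
mkdir -p pics; python3 - <<'E'
from cell import telemetry,cams,env
import cv2
o=telemetry.get_obs();print(o)
for n in ["side","top"]:
    cv2.imwrite(f"pics/{n}0.png",cams.read_camera(n));c=cams.calibration(n);print(n,c)
print(cams.calibration("wrist"))
E
```

```text
{'time_s': 0.0, 'qpos': array([-71.09865622,  18.43857796,  -4.01457492,  83.17561837,
         1.29575658,  78.54126417,  -3.26005612]), 'joint_velocities': array([-0.02485855,  0.04185702, -0.02536146,  0.01691206,  0.02864195,
       -0.08813413, -0.00351089]), 'effort': array([-9.82104416e-05, -4.91298366e+01, -4.04041009e-01, -3.12539577e+01,
       -6.39905711e-02,  4.34994511e-02,  1.93720762e-04]), 'tool_pos': array([0.20175792, 0.61730253, 0.22146058]), 'tool_rot': array([-1.79889823e+02,  6.87735008e-03,  1.61907615e+02]), 'force': array([-0.88424657,  0.68338328,  0.80809217]), 'wrist_torque': array([-0.03957864,  0.01147065,  0.00105152]), 'grasp_force': 0.0, 'grip_width': 0.08708851771298062}
side {'K': array([[435.47916817,   0.        , 325.84234944],
       [  0.        , 435.47916817, 201.10467983],
       [  0.        ,   0.        ,   1.        ]]), 'origin': array([0.40388523, 0.4435726 , 0.55177078]), 'rotation': array([-1.36094367e+02, -1.19435497e-01, -1.61363313e+02])}
top {'K': array([[401.15105546,   0.        , 321.34456979],
       [  0.        , 401.15105546, 200.78459564],
       [  0.        ,   0.        ,   1.        ]]), 'origin': array([0.45548685, 0.02138903, 0.74038094]), 'rotation': array([-171.17856105,   -1.44779067,  -89.96466445])}
{'K': array([[330.33884341,   0.        , 318.39510275],
       [  0.        , 330.33884341, 203.87651085],
       [  0.        ,   0.        ,   1.        ]]), 'hand_eye': array([[-7.05679095e-04, -9.60918033e-01, -2.76832144e-01,
         7.59877480e-02],
       [ 9.99999255e-01, -9.53889574e-04,  7.61945927e-04,
        -1.73784723e-04],
       [-9.96234877e-04, -2.76831400e-01,  9.60917990e-01,
        -1.60633964e-01],
       [ 0.00000000e+00,  0.00000000e+00,  0.00000000e+00,
         1.00000000e+00]])}
```

View pics/side0.png

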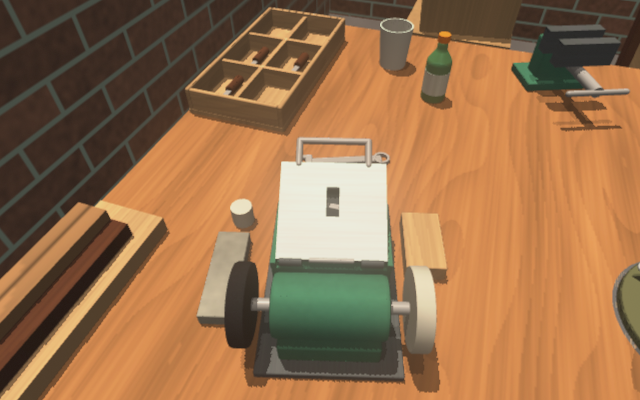

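View pics/top0.png

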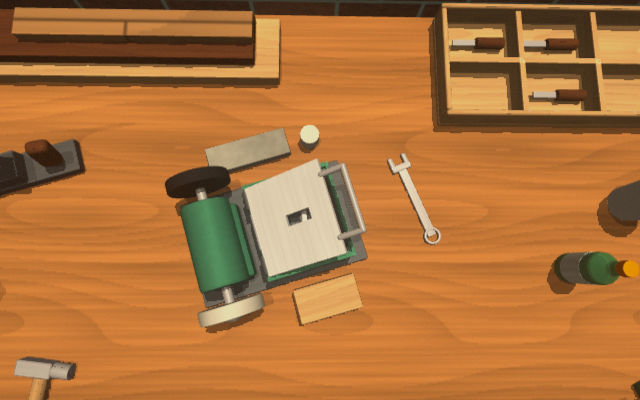

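```bash
cat > h.py <<'E'
import numpy as np,cv2
from cell import telemetry,cams,env
from scipy.spatial.transform import Rotation as R
from scipy.optimize import least_squares
def rot(r): return R.from_euler('xyz',r,degrees=True).as_matrix()
def proj(n,P):
    c=cams.calibration(n);q=(np.atleast_2d(P)-c['origin'])@rot(c['rotation'])
    u=q@c['K'].T;return u[:,:2]/u[:,2:]
def panel(p,th):  # panel -> sharpener
    p=np.atleast_2d(p)/1000.; return p@R.from_euler('x',-th).as_matrix().T+[0,.07,.075]
def world(s,x): return np.atleast_2d(s)@R.from_euler('z',x[2]).as_matrix().T+[x[0],x[1],0]
E
cat > fit.py <<'E'
from h import *
K=[[75,-140,6],[-75,-140,6],[75,0,6],[-75,0,6],[45,-175,3],[-45,-175,3]]
obs={'side':[(278,163),(386,165),(274,258),(387,262),(300,142),(370,142)],'top':[(319,161),(345,265),(247,192),(268,275),(345,166),(361,234)]}
f=lambda x:np.concatenate([(proj(n,world(panel(K,x[3]),x))-o).ravel() for n,o in obs.items()])
r=least_squares(f,[.45,.1,.3,.3],loss='soft_l1');x=r.x;print(x,f(x).round(1).reshape(-1,2).tolist())
sl=[[9,-60,6],[9,-103,6],[-9,-103,6],[-9,-60,6]]
for n,(a,b) in {'side':((180,400),(200,480)),'top':((130,330),(150,450))}.items():
    im=cv2.imread(f'pics/{n}0.png');big=cv2.resize(im[a[0]:a[1],b[0]:b[1]],None,fx=2.5,fy=2.5)if 0 else None
    y0,x0=(110,190) if n=='side' else (130,160);s=3
    big=cv2.resize(im[y0:y0+190,x0:x0+250],None,fx=s,fy=s)
    def poly(W,c,cl=True):
        p=((proj(n,W)-[x0,y0])*s).astype(int);cv2.polylines(big,[p],cl,c,1)
    P=lambda q:world(panel(q,x[3]),x)
    poly(P([K[0],K[2],K[3],K[1]]),(0,0,255));poly(P(sl),(255,0,0));poly(P(K[4:]),(255,0,255),False)
    poly(world(np.array([[82,-74,75],[82,76,75],[-82,76,75],[-82,-74,75]])/1e3,x),(0,255,255))
    poly(world(np.array([[15,-10,99],[-15,-10,99]])/1e3,x),(0,255,0),False)
    cv2.imwrite(f'pics/{n}fit.png',big)
E
python3 fit.py
```

```text
[0.527133   0.04377017 0.27665292 0.42974326] [[4.8, -1.5], [1.1, 0.1], [0.6, -0.8], [0.3, -0.2], [5.1, -0.6], [-3.7, 1.3], [-1.1, -2.1], [0.2, -11.8], [-3.2, -4.3], [-1.4, 0.8], [-0.5, 3.9], [0.6, -6.8]]
```

View pics/topfit.png

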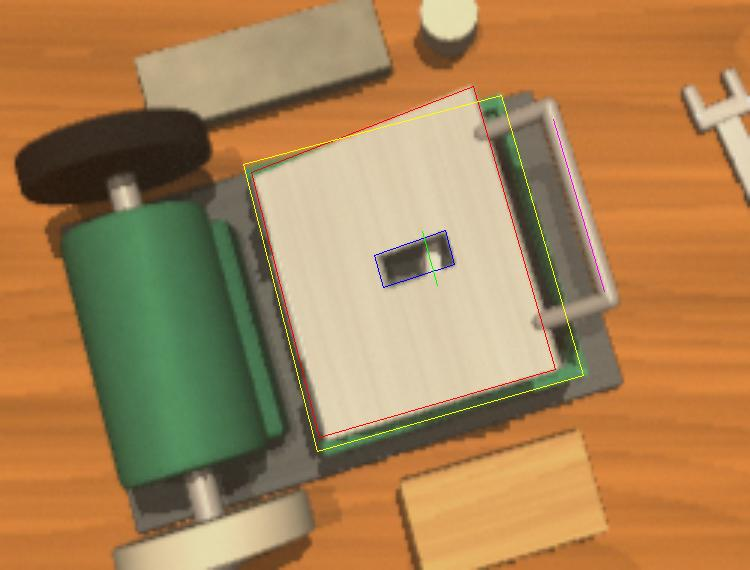

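View pics/sidefit.png

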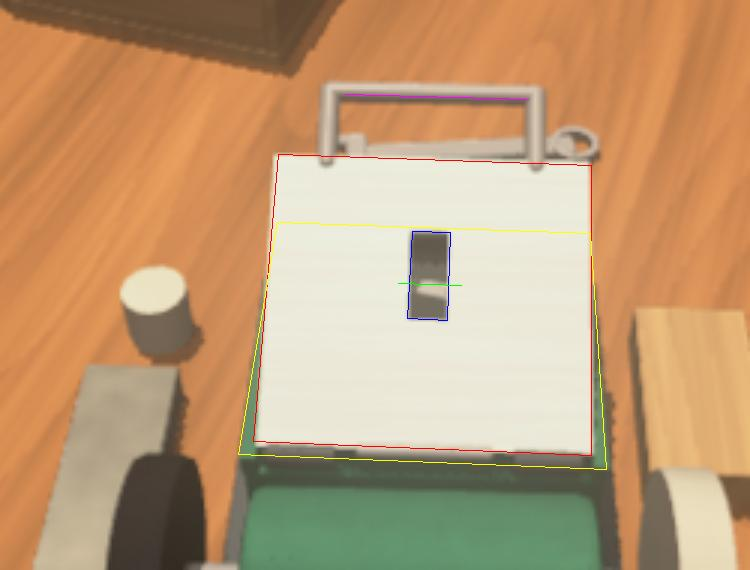

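```bash
python3 - <<'E'
import re
s=open('fit.py').read()
a=s.index("obs=");b=s.index("\n",a)
new="""obs={'side':np.array([(278,155),(591,165),(254,441),(591,456),(330,89),(537,93)])/3+[190,110],'top':np.array([(473,87),(556,370),(320,437),(252,172),(556,116),(609,292)])/3+[160,130]}
obs['top'][[2,3]]=obs['top'][[3,2]]"""
s=s[:a]+new+s[b:]
s=s.replace("[45,-175,3],[-45,-175,3]","[47,-175,3],[-47,-175,3]")
s=s.replace("np.concatenate([(proj","np.concatenate([(proj")
open('fit.py','w').write(s+"""
print('bar',world(panel([0,-175,3],x[3]),x),'hinge',world([0,.07,.075],x),'wing',world([0,-.01,.088],x))
print('bar up',world(panel([0,-175,3],1.571),x), 'bar shut',world(panel([0,-175,3],0),x))
""")
E
python3 fit.py
```

```text
[0.52745035 0.043084   0.27643488 0.4397213 ] [[-0.0, -0.8], [0.1, -0.6], [-0.1, -0.2], [0.1, -0.6], [3.6, 0.8], [-1.3, 1.5], [0.3, -0.4], [-0.0, -0.2], [0.2, 0.1], [0.3, -0.1], [-1.1, -0.4], [-0.9, 1.0]]
bar [[ 0.55121559 -0.0406854   0.15220989]] hinge [[0.50834541 0.11042642 0.075     ]] wing [[0.53017962 0.03346365 0.088     ]]
bar up [[0.5075169  0.11334681 0.24999939]] bar shut [[ 0.55610775 -0.05792963  0.078     ]]
```

Request:
arm_command:
  series: "-26.8 -25.9 0 0 185;-26.8 -25.9 0 0 185;-26.8 -25.9 0 0 185;-26.8 -25.9 0 0 185;-26.8 -25.9 0 0 185;-26.8 -25.9 0 0 185;-26.8 -25.9 0 0 185;-26.8 -25.9 0 0 185;-26.8 -25.9 0 0 185;-26.8 -25.9 0 0 185;-26.8 -25.9 0 0 185;-26.8 -25.9 0 0 185;-26.8 -25.9 0 0 185;-26.8 -25.9 0 0 185;-26.8 -25.9 0 0 185;-26.8 -25.9 0 0 185;-26.8 -25.9 0 0 185;-26.8 -25.9 0 0 185;-26.8 -25.9 0 0 185;-26.8 -25.9 0 0 185"
  squeeze: 40

```text
time_s: 1.77
tool_pos: [0.5508, -0.0426, 0.2224]
tool_rot: [180.0, -0.0, 161.9]
force: [0.7, 0.4, -0.4]
grip_width: 0.0237
grasp_force: 0.0
```

Request:
arm_command:
  series: "0 0 0 -0.118 185;0 0 0 -0.118 185;0 0 0 -0.119 185;0 0 0 -0.119 185;0 0 0 -0.118 185;0 0 0 0 185;0 0 0 0 185"

```text
time_s: 2.35
tool_pos: [0.5503, -0.041, 0.2223]
tool_rot: [180.0, -0.0, -164.4]
force: [-0.5, -0.4, 0.5]
grip_width: 0.0241
grasp_force: 0.0
```

```bash
cat >> h.py <<'E'
X=np.array([0.52745035,0.043084,0.27643488])
def wproj(P,o):
    c=cams.calibration('wrist');T=np.eye(4);T[:3,:3]=rot(o['tool_rot']);T[:3,3]=o['tool_pos'];T=T@c['hand_eye']
    q=(np.atleast_2d(P)-T[:3,3])@T[:3,:3];u=q@c['K'].T;return u[:,:2]/u[:,2:]
def shp(p): # world->sharpener mm
    return (np.asarray(p)-[X[0],X[1],0])@R.from_euler('z',X[2]).as_matrix()*1000
def wpic(name,th,wing=None):
    o=telemetry.get_obs();im=cams.read_camera('wrist')
    for P,c in [(world(panel([[47,-175,3],[-47,-175,3]],th),X),(255,0,255)),(world(panel([[75,-140,6],[-75,-140,6]],th),X),(0,0,255)),(world(np.array([[15,-10,99],[-15,-10,99]])/1e3,X),(0,255,0)),(world(np.array([[0,5,99],[0,-25,99]])/1e3,X),(255,255,0))]:
        cv2.polylines(im,[wproj(P,o).astype(int)],False,c,1)
    cv2.imwrite(f'pics/{name}.png',im);print(shp(o['tool_pos']),o['tool_rot'],o['force'],o['time_s'])
E
python3 -c "
from h import *
wpic('w1',.44);print(shp(world(panel([0,-175,3],.44),X)))"
```

```text
[ -0.97938731 -87.14197464 222.25318951] [ 1.7998832e+02 -2.8818362e-02 -1.6436816e+02] [-0.46473417 -0.42214033  0.50885326] 2.35
[[-2.68724229e-14 -8.70537227e+01  1.52253661e+02]]
```

View pics/w1.png

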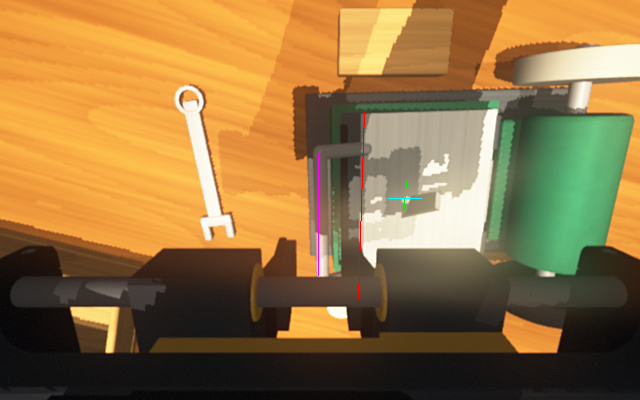

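Request:
arm_command:
  series: "0 0.5 18 0 185;0 0.5 18 0 185;0 0 18 0 185;0 0 16 0 185;0 0 14 0 185;0 0 0 0 185;0 0 0 0 185;0 0 0 0 255;0 0 0 0 255;0 0 0 0 255;0 0 0 0 255;0 0 0 0 255"
  squeeze: 40

```text
time_s: 3.4
tool_pos: [0.5508, -0.0392, 0.1392]
tool_rot: [180.0, 0.1, -164.1]
force: [0.1, 2.7, 0.8]
grip_width: 0.0084
grasp_force: 40.0
```

```bash
cat >> h.py <<'E'
def arc(a,b,n,cl=255):
    t=np.linspace(a,b,n+1);y=70-175*np.cos(t)+3*np.sin(t);z=75+175*np.sin(t)+3*np.cos(t)
    print(';'.join(f'0 {p:.1f} {-q:.1f} 0 {cl}' for p,q in zip(np.diff(y),np.diff(z))))
E
python3 -c "
from h import *
arc(.44,1.6,20);print(shp(telemetry.get_obs()['tool_pos']))"
```

```text
0 4.7 -9.0 0 255;0 5.3 -8.7 0 255;0 5.7 -8.4 0 255;0 6.2 -8.0 0 255;0 6.7 -7.6 0 255;0 7.1 -7.2 0 255;0 7.5 -6.8 0 255;0 7.9 -6.4 0 255;0 8.3 -5.9 0 255;0 8.6 -5.4 0 255;0 8.9 -4.9 0 255;0 9.2 -4.4 0 255;0 9.4 -3.8 0 255;0 9.6 -3.3 0 255;0 9.8 -2.7 0 255;0 9.9 -2.2 0 255;0 10.0 -1.6 0 255;0 10.1 -1.0 0 255;0 10.1 -0.4 0 255;0 10.1 0.2 0 255
[-2.42890565e-02 -8.55331030e+01  1.39178851e+02]
```

Request:
arm_command:
  series: "0 4.7 -9.0 0 255;0 5.3 -8.7 0 255;0 5.7 -8.4 0 255;0 6.2 -8.0 0 255;0 6.7 -7.6 0 255;0 7.1 -7.2 0 255;0 7.5 -6.8 0 255;0 7.9 -6.4 0 255;0 8.3 -5.9 0 255;0 8.6 -5.4 0 255"

```text
time_s: 4.23
tool_pos: [0.5312, 0.025, 0.2126]
tool_rot: [-179.9, -0.1, -164.2]
force: [1.2, -0.5, -6.4]
grip_width: 0.0085
grasp_force: 40.0
```

Request:
arm_command:
  series: "0 8.9 -4.9 0 255;0 9.2 -4.4 0 255;0 9.4 -3.8 0 255;0 9.6 -3.3 0 255;0 9.8 -2.7 0 255;0 9.9 -2.2 0 255;0 10.0 -1.6 0 255;0 10.1 -1.0 0 255;0 10.1 -0.4 0 255;0 10.1 0.2 0 255;0 0 0 0 255;0 0 0 0 255"

```text
time_s: 5.23
tool_pos: [0.5034, 0.1204, 0.2371]
tool_rot: [179.9, -0.2, -164.1]
force: [-4.6, -1.0, 3.2]
grip_width: 0.0086
grasp_force: 40.1
```

```bash
python3 -c "
from h import *
o=telemetry.get_obs();print(shp(o['tool_pos']),o['force'],o['qpos']);print(shp(world(panel([0,-175,3],1.6),X)))"
```

```text
[ -2.07675313  80.92915619 237.05522102] [-4.58342268 -0.98132352  3.20437172] [-38.74417724   1.48851037  22.9711042  101.18169481  -0.69863908
  77.60053871  90.29946889]
[[-2.64848009e-14  7.81086372e+01  2.49837782e+02]]
```

Request:
arm_command:
  series: "0 0 0 0 185;0 0 0 0 185;0 0 0 0 185;0 0 0 0 185;0 0 -15 0 185;0 0 -25 0 185;0 0 -25 0 185;0 -20 0 0 255;0 -30 0 0 255;0 -30 0 0 255;0 -23 0 0 255;0 -10 0 0 255"

```text
time_s: 6.23
tool_pos: [0.5368, 0.0059, 0.3015]
tool_rot: [-179.9, 0.1, -164.5]
force: [-0.8, -0.4, -0.3]
grip_width: 0.0023
grasp_force: 0.0
```

Request:
arm_command:
  series: "0 0 0 0.121 255;0 0 0 0.121 255;0 0 0 0.121 255;0 0 0 0.121 255;0 0 0 0.121 255;0 0 0 0.121 255;0 0 0 0.121 255;0 0 0 0.121 255;0 0 0 0.121 255;0 0 0 0.121 255;0 0 0 0.121 255;0 0 0 0.12 255;0 0 0 0.12 255;0 0 0 0 255;0 0 0 0 255"

```text
time_s: 7.48
tool_pos: [0.5361, 0.011, 0.301]
tool_rot: [180.0, -0.0, 106.1]
force: [-0.3, -0.1, 0.5]
grip_width: 0.0006
grasp_force: 0.0
```

```bash
python3 -c "
from h import *
wpic('w2',1.6)
cv2.imwrite('pics/s2.png',cams.read_camera('side')[60:340,150:550])"
```

```text
[ -0.46038828 -33.17971855 301.04933098] [ 1.79988892e+02 -2.53674186e-02  1.06061857e+02] [-0.25322724 -0.09704266  0.50668223] 7.4833
```

View pics/w2.png

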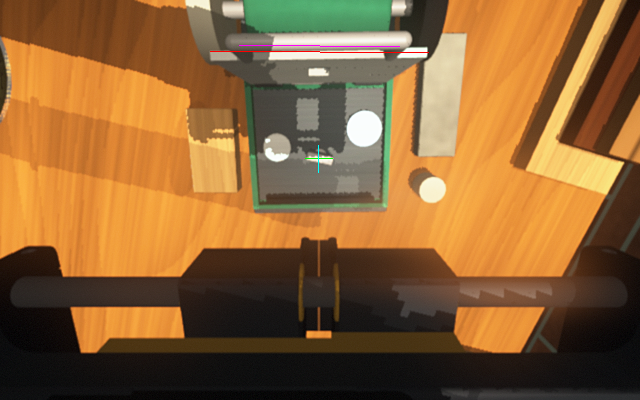

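Request:
arm_command:
  series: "0 -10 10 0 255;0 -10.5 20 0 255;0 0 24 0 255;0 0 24 0 255;0 0 24 0 255;0 0 24 0 255;0 0 24 0 255;0 0 24 0 255;0 0 20 0 255;0 0 14 0 255;0 0 10 0 255;0 0 0 0 255;0 0 0 0 255"

```text
time_s: 8.67
tool_pos: [0.5164, 0.0046, 0.0831]
tool_rot: [-180.0, 0.0, 105.9]
force: [-0.1, 0.4, -0.1]
grip_width: 0.0004
grasp_force: 0.0
```

Request:
arm_command:
  series: "3 0 0 0 255;3 0 0 0 255;2 0 0 0 255;2 0 0 0 255;2 0 0 0 255;2 0 0 0 255;2 0 0 0 255;2 0 0 0 255;2 0 0 0 255;1 0 0 0 255;0 0 0 0 255;0 0 0 0 255"

```text
time_s: 9.67
tool_pos: [0.5104, 0.0244, 0.083]
tool_rot: [-180.0, 0.0, 105.8]
force: [-0.4, -3.6, 0.0]
grip_width: 0.0003
grasp_force: 1.4
```

```bash
python3 -c "
from h import *
wpic('w3',1.6)
im=cv2.imread('pics/w3.png')[0:300,120:520]
cv2.imwrite('pics/w3c.png',cv2.resize(im,None,fx=2,fy=2))"
```

```text
[-21.47992558 -13.35214145  83.02256079] [-1.79978179e+02  9.05002174e-03  1.05796793e+02] [-0.44246127 -3.63048746  0.01632294] 9.6667
```

View pics/w3c.png

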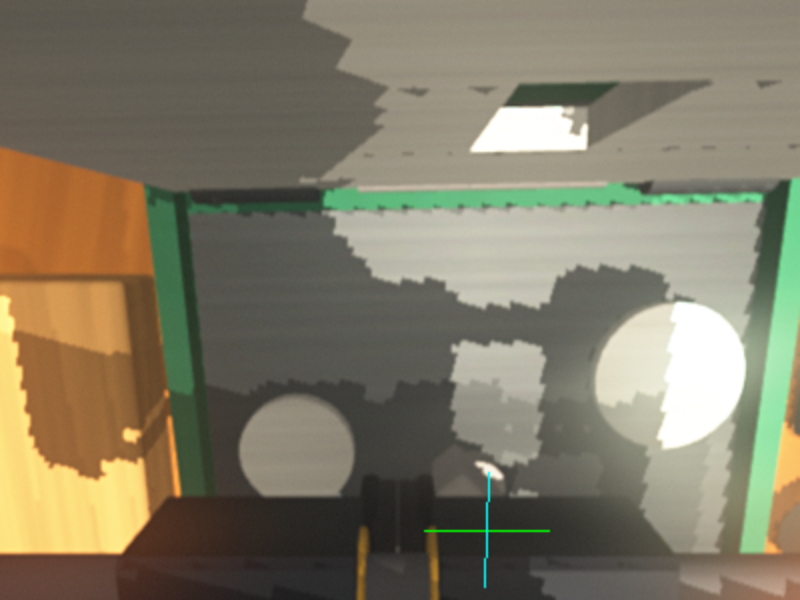

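Request:
arm_command:
  series: "-3 -3 0 0 255;0 -2 0 0 255;0 0 -12 0 255;0 0 -18 0 255;0 6 -5 0 123;0 10 0 0 123;0 10.5 0 0 123;0 0 0 0 123;0 0 0 0 123;0 0 0 0 123;0 0 0 0 123;0 0 10 0 123;0 0 15 0 123;0 0 10 0 123;0 0 6 0 123;0 0 0 0 123;0 0 0 0 123"

```text
time_s: 11.13
tool_pos: [0.5318, 0.0276, 0.0767]
tool_rot: [-180.0, 0.0, 105.8]
force: [0.2, 0.7, 0.6]
grip_width: 0.045
grasp_force: 0.0
```

Request:
arm_command:
  series: "0 0 0 0 255;0 0 0 0 255;0 0 0 0 255;0 0 0 0 255;0 0 0 0 255;0 0 0 0 255;0 0 0 0 255;0 0 0 0 255"
  squeeze: 40

```text
time_s: 11.8
tool_pos: [0.5347, 0.0223, 0.0777]
tool_rot: [179.8, 0.4, 105.6]
force: [5.4, -9.9, -3.3]
grip_width: 0.0102
grasp_force: 39.3
```

```bash
python3 -c "
from h import *
o=telemetry.get_obs();print(shp(o['tool_pos']),o['tool_rot'],o['force'],o['wrist_torque'],o['grip_width'])"
```

```text
[  1.31986984 -22.02211243  77.67219625] [179.77854715   0.44357674 105.64889768] [ 5.37121747 -9.9417725  -3.26694263] [-2.26992194 -1.31879134 -0.00604108] 0.01022082152731135
```

Request:
arm_command:
  series: "-6 1 0 0 255;0 0 0 0 255;0 0 0 0 123;0 0 0 0 123;0 0 0 0 123;0 0 0 0 123;0 0 0 0 123;0 0 -15 0 123;0 0 -30 0 123;-5 0 -35 0 185;-5 0 -40 0 185;0 0 -40 0 185;0 0 -40 0 185;0 0 -24 0 185;0 0 0 0 185;0 0 0 0 185"

```text
time_s: 13.13
tool_pos: [0.5382, 0.0127, 0.3025]
tool_rot: [179.8, -0.0, 105.8]
force: [-0.8, -0.0, -1.1]
grip_width: 0.0238
grasp_force: 0.0
```

```bash
python3 -c "
from h import *
wpic('w4',1.615)
im=cv2.imread('pics/w4.png')[0:240,180:460]
cv2.imwrite('pics/w4c.png',cv2.resize(im,None,fx=2.5,fy=2.5))"
```

```text
[  2.05191369 -32.20650899 302.51481431] [ 1.79805808e+02 -9.64744573e-04  1.05823334e+02] [-0.81414604 -0.02450028 -1.06636801] 13.1333
```

View pics/w4c.png

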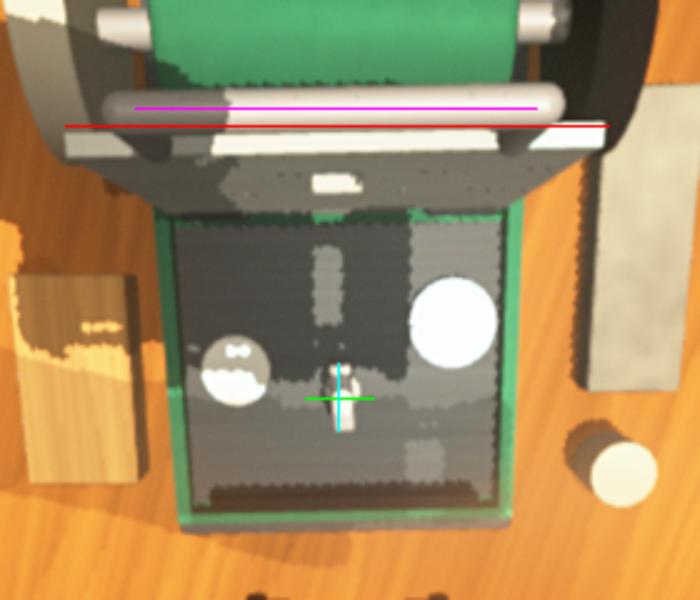

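Request:
arm_command:
  series: "0 0 0 -0.121 185;0 0 0 -0.121 185;0 0 0 -0.121 185;0 0 0 -0.121 185;0 0 0 -0.121 185;0 0 0 -0.121 185;0 0 0 -0.121 185;0 0 0 -0.121 185;0 0 0 -0.121 185;0 0 0 -0.121 185;0 0 0 -0.121 185;0 0 0 -0.12 185;0 0 0 -0.12 185;1 20 0 0 185;1 30 0 0 185;1 30 0 0 185;0 23 0 0 185;0 10 0 0 185;0 0 0 0 185;0 0 0 0 185"

```text
time_s: 14.85
tool_pos: [0.5036, 0.1194, 0.2999]
tool_rot: [-179.9, -0.1, -164.2]
force: [-0.3, -0.5, -1.0]
grip_width: 0.0241
grasp_force: 0.0
```

```bash
python3 -c "
from h import *
wpic('w5',1.615)"
```

```text
[ -2.14949874  79.98859237 299.94503242] [-1.79922009e+02 -1.06474886e-01 -1.64171465e+02] [-0.30905621 -0.52475485 -1.01370989] 14.85
```

View pics/w5.png

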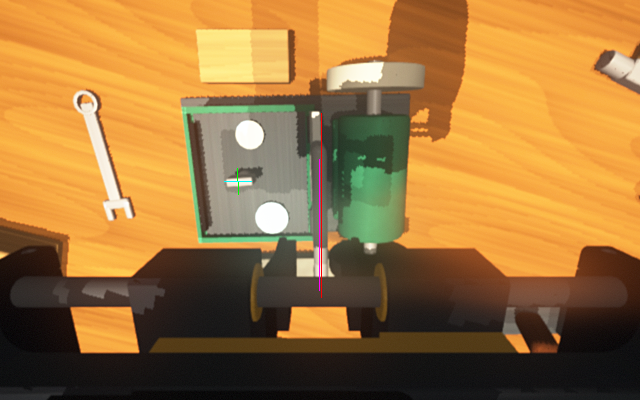

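Request:
arm_command:
  series: "0 0.5 15 0 185;0 0.5 18 0 185;0 0 18 0 185;0 0 14 0 185;0 0 0 0 185;0 0 0 0 185;0 0 0 0 255;0 0 0 0 255;0 0 0 0 255;0 0 0 0 255;0 0 0 0 255"
  squeeze: 55

```text
time_s: 15.82
tool_pos: [0.5042, 0.1212, 0.2371]
tool_rot: [-180.0, 0.1, -164.2]
force: [-0.1, -1.1, 3.1]
grip_width: 0.0083
grasp_force: 55.0
```

```bash
python3 -c "
from h import *
o=telemetry.get_obs();print(shp(o['tool_pos']),o['tool_rot'],o['force'],o['grip_width'])
arc(1.61,.1,30);arc(.1,0,8)"
```

```text
[ -1.06237184  81.4982658  237.1167033 ] [-1.79981177e+02  1.16143958e-01 -1.64176732e+02] [-0.08421343 -1.05238919  3.11037576] 0.008299619665553003
0 -8.8 -0.3 0 255;0 -8.8 0.2 0 255;0 -8.8 0.6 0 255;0 -8.7 1.1 0 255;0 -8.7 1.5 0 255;0 -8.6 1.9 0 255;0 -8.5 2.4 0 255;0 -8.4 2.8 0 255;0 -8.2 3.2 0 255;0 -8.0 3.6 0 255;0 -7.8 4.0 0 255;0 -7.6 4.4 0 255;0 -7.4 4.8 0 255;0 -7.2 5.1 0 255;0 -6.9 5.5 0 255;0 -6.6 5.8 0 255;0 -6.3 6.2 0 255;0 -6.0 6.5 0 255;0 -5.6 6.8 0 255;0 -5.3 7.0 0 255;0 -4.9 7.3 0 255;0 -4.6 7.5 0 255;0 -4.2 7.8 0 255;0 -3.8 8.0 0 255;0 -3.4 8.1 0 255;0 -3.0 8.3 0 255;0 -2.5 8.4 0 255;0 -2.1 8.5 0 255;0 -1.7 8.6 0 255;0 -1.2 8.7 0 255
0 -0.2 2.2 0 255;0 -0.2 2.2 0 255;0 -0.2 2.2 0 255;0 -0.2 2.2 0 255;0 -0.1 2.2 0 255;0 -0.1 2.2 0 255;0 -0.1 2.2 0 255;0 -0.1 2.2 0 255
```

Request:
arm_command:
  series: "0 -8.8 -0.3 0 255;0 -8.8 0.2 0 255;0 -8.8 0.6 0 255;0 -8.7 1.1 0 255;0 -8.7 1.5 0 255;0 -8.6 1.9 0 255;0 -8.5 2.4 0 255;0 -8.4 2.8 0 255;0 -8.2 3.2 0 255;0 -8.0 3.6 0 255;0 -7.8 4.0 0 255;0 -7.6 4.4 0 255;0 -7.4 4.8 0 255;0 -7.2 5.1 0 255;0 -6.9 5.5 0 255"

```text
time_s: 17.07
tool_pos: [0.5389, 0.0033, 0.1955]
tool_rot: [-180.0, 0.3, -164.2]
force: [6.6, 4.6, 1.8]
grip_width: 0.0087
grasp_force: 55.1
```

Request:
arm_command:
  series: "0 -6.6 5.8 0 255;0 -6.3 6.2 0 255;0 -6.0 6.5 0 255;0 -5.6 6.8 0 255;0 -5.3 7.0 0 255;0 -4.9 7.3 0 255;0 -4.6 7.5 0 255;0 -4.2 7.8 0 255;0 -3.8 8.0 0 255"

```text
time_s: 17.82
tool_pos: [0.5526, -0.0416, 0.1327]
tool_rot: [-179.9, 0.3, -164.1]
force: [7.6, 4.7, 1.4]
grip_width: 0.0082
grasp_force: 55.1
```

```bash
python3 -c "
from h import *
o=telemetry.get_obs();print(shp(o['tool_pos']),o['tool_rot'],o['force'],o['grip_width'])
print(shp(world(panel([0,-175,3],.402),X)))"
```

```text
[  1.03511289 -88.34489244 132.70916087] [-179.93786229    0.34507381 -164.12632402] [7.61844673 4.6547984  1.39556055] 0.008172643363201405
[[ 4.76640379e-14 -8.98752762e+01  1.46231286e+02]]
```

Request:
arm_command:
  series: "-0.5 -3.4 8.1 0 255;-0.5 -3.0 8.3 0 255;-0.5 -2.5 8.4 0 255;0 -2.1 8.5 0 255;0 -1.7 8.6 0 255;0 -1.2 8.7 0 255;0 -0.2 2.2 0 255;0 -0.2 2.2 0 255;0 -0.2 2.2 0 255;0 -0.2 2.2 0 255;0 0 2.2 0 255;0 0 2.2 0 255;0 0 0 0 255;0 0 0 0 255"

```text
time_s: 18.98
tool_pos: [0.5573, -0.0571, 0.0687]
tool_rot: [-179.8, 0.2, -164.2]
force: [6.7, 1.0, -1.5]
grip_width: 0.0085
grasp_force: 55.1
```

Request:
arm_command:
  series: "0 0 2 0 255;0 0 2 0 255;0 0 2 0 255;0 0 0 0 255;0 0 0 0 255;0 0 0 0 255"

```text
time_s: 19.48
tool_pos: [0.5575, -0.0573, 0.0635]
tool_rot: [-179.8, 0.2, -164.2]
force: [5.8, 0.1, 3.3]
grip_width: 0.008
grasp_force: 55.1
```

Request:
arm_command:
  series: "0 0 1.5 0 255;0 0 1.5 0 255;0 0 0 0 255;0 0 0 0 255;0 0 0 0 255"
  squeeze: 60

```text
time_s: 19.9
tool_pos: [0.5575, -0.0574, 0.061]
tool_rot: [-179.8, 0.2, -164.2]
force: [4.0, -0.1, 6.9]
grip_width: 0.0084
grasp_force: 60.1
```

Request:
arm_command:
  series: "0 0 1.5 0 255;0 0 1.5 0 255;0 0 0 0 255;0 0 0 0 255;0 0 0 0 255"

```text
time_s: 20.32
tool_pos: [0.5576, -0.0573, 0.059]
tool_rot: [-179.8, 0.3, -164.2]
force: [1.4, 2.5, 15.1]
grip_width: 0.0084
grasp_force: 60.3
```

Request:
arm_command:
  series: "0 0 1.5 0 255;0 0 1.5 0 255;0 0 0 0 255;0 0 0 0 255;0 0 0 0 255"

```text
time_s: 20.73
tool_pos: [0.5578, -0.0573, 0.0584]
tool_rot: [-179.9, 0.3, -164.2]
force: [-6.1, 1.8, 30.6]
grip_width: 0.0083
grasp_force: 60.3
```

Request:
arm_command:
  series: "0 0 -1.2 0 255;0 0 0 0 255;0 0 0 0 255;0 0 0 0 255"

```text
time_s: 21.07
tool_pos: [0.5577, -0.0573, 0.0587]
tool_rot: [-179.9, 0.3, -164.2]
force: [-2.2, 2.0, 24.0]
grip_width: 0.0084
grasp_force: 60.3
```

```bash
python3 - <<'E'
from h import *
o=telemetry.get_obs();print(shp(o['tool_pos']),o['force'],o['wrist_torque'])
im=cams.read_camera('side');s=3;x0,y0=190,100
a=cv2.resize(im[y0:y0+190,x0:x0+250],None,fx=s,fy=s)
for th,c in((0,(0,0,255)),(.04,(255,0,0))):
    p=((proj('side',world(panel([[75,-140,6],[75,0,6],[-75,0,6],[-75,-140,6]],th),X))-[x0,y0])*s).astype(int);cv2.polylines(a,[p],True,c,1)
cv2.imwrite('pics/s9.png',a)
E
```

```text
[   1.74378587 -104.86976822   58.72337553] [-2.15889845  2.0067167  24.00645947] [0.33535325 0.57908389 0.09001974]
```

View pics/s9.png

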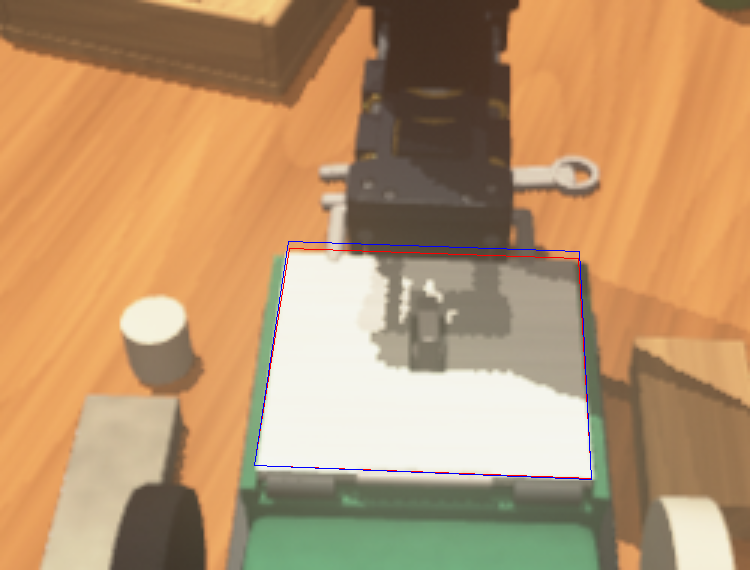

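The plate's front edge at about (430,250) matches the red "fully shut" outline, and the wing shows through the slot at about (430,335).

```bash
python3 -c "
from cell import env
print(env.sign_off())"
```

```text
the job is handed in; nothing more can be done
None
```

I raised the cover to about 92°, turned the wing in line with the slot (within about 3° by eye), then shut the cover over it. I handed the job in at about 21 s with the arm still gripping the bar and pressing it home with about 24 N; the last picture shows the plate fully shut, with the wing through the slot.

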